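# Lid temperature check on a packed meal box

### The job

Set up the kitchen thermometer: turn the dial on its white console until the white pointer line is at the red index tab, and let go of it. Then take the orange probe out of its blue stand and hold it upright with its foot on the yellow round sticker on the blue-lidded meal box, pressing gently so that the sprung tip is about half-way in, never hard. Finish while still holding the probe there in the gripper; leave the dial as set and shift nothing else on the counter.

Things in the scene. Friction and masses are not known exactly. Their poses are not given: they have to be found in the camera images.
- knob_grip (a point): point on the dial's vertical axis at the height to grip (TCP here, tool pointing down). The dial: a black disc 64 mm across, its top 18 mm below this point, with a black finger bar across it, 54 mm long, 14 mm thick, from the disc to 8 mm above this point. The point's x axis runs along the bar towards the pointer end
- knob_pointer (a point): point that turns with the dial, 40 mm from its axis, straight ahead of the bar's white-lined end (white line on the bar's top and a white tick at the rim): shows where the pointer points
- dial_mark (a point): top of the red index tab (14 mm wide, 13 mm long, standing on the console's top just outside the dial's disc), 40 mm from the dial's axis and 24 mm below knob_grip; the pointer must come to its middle
- probe: orange contact probe, upright in the stand. Origin: centre of the handle's lower end; z up. Handle 26 x 26 mm square (sides along x and y), z 0 to 90 mm; below it a steel stem 12 mm across to z = -45 mm, then the sprung tip with its foot. About 115 g
- foot (a point): centre of the underside of the probe's flat round foot (14 mm across), at z = -70 mm of the probe when free. Pushed in, the sprung tip retracts up to 12 mm into the stem: it starts to move at 1 N and takes 0.5 N more per mm (4 N at 6 mm, 7 N fully in)
- stand: blue probe stand, fixed; origin on the counter at its centre. Base 90 x 90 x 12 mm; top 62 x 62 mm, 98 mm high. The probe's handle sits 13 mm deep in a 29 mm square socket, on a ledge 85 mm high; stem and foot hang through a 21 mm hole. Lift the probe straight up 90 mm or more to clear it
- box_blue: packed meal box with a blue lid carrying the yellow sticker: body 130 x 100 mm, lid 136 x 106 mm, level top at 65 mm; rigid, closed, 0.55 kg, loose on the counter. Origin: centre of its underside, x along its length
- spot (a point): centre of the yellow round sticker (28 mm across, flat) on the blue lid, at the lid's top surface, 65 mm above the counter
- box_green: bystander: same box, green lid with a white label
- box_white: bystander: same box, white lid with a white label
- sauce: bystander: round sauce jar, 64 mm across, 60 mm high
- egg_bowl: bystander: white bowl of eggs, 140 mm across, 58 mm high over the eggs
- cutlet_tray: bystander: open white tray of cutlets, 170 x 120 x 45 mm
- spatula: bystander: spatula lying flat
- cup: bystander: blue cup, 72 mm across, 80 mm high
- console: the fixed white thermometer console, 160 x 130 mm, 50 mm high, dark display at its +x end; origin on the counter at its centre; dial axis at x = -20 mm. The dial turns about the vertical up to 1.6 rad either way from the console's +x axis, light friction (0.04 N m), no spring, stays where left. At the start the tab is 0.5 to 1.4 rad anticlockwise, from above, of the pointer
Not all that is in view belongs to the job. Of the things that look like the probe, the middle-sized one is meant.

How it is judged:
By the outcome, as a careful person would: the job done as asked, in the order asked, and still so for the second after the job is handed in, while the arm keeps its last pose, push and grip.
It also fails if it takes over 51 s, if anything falls off the work surface, if the arm or the gripper's body presses on something with over 40 N, if the wrist force passes 120 N, or if a joint passes its speed limit or range.

### The arm

A 6-joint arm with a two-finger parallel gripper is mounted at the origin on the work surface. World frame = base frame: x ahead of the robot, y to its left, z up, the work surface at z = 0. Lengths are in m, angles in rad, forces in N, time in s.
With the tool pointing down it reaches from about 0.35 to 0.8 m from the base axis. Payload 7.3 kg.
Tool frame: the origin (TCP) lies between the finger pads, 19 mm behind the fingertips; this is the grasp point; z points along the fingers, y is the line along which they close (so a half turn about z gives the same grasp; the last joint's range is limited). The gripper opens to 85 mm and grips with 20 to 120 N. Pads are 22 mm wide; open, the fingers measure 114 mm over their backs; the gripper's body (76 mm by 85 mm) begins 54 mm behind the grasp point. The pads swing forward as they close: fully open they stand 13 mm farther back than shut.
Start: joints at [-1.272, 0.342, 1.524, -0, 1.275, -0.146], TCP at [0.226, -0.474, 0.25] pointing down, gripper open.
Joint ranges: [-2.53, 2.53], [-0.77, 2.02], [0.04, 2.7], [-1, 4.14], [0.28, 2.66], [-3.11, 3.11]. Speed limits (rad/s): [2.57, 2.57, 3.14, 3.14, 3.14, 3.14].

### API

Orientations are given as a unit quaternion [x, y, z, w].
In Python, from workcell import r, command_gripper, optics gives the robot as it stands. The module is installed in compiled form; this text tells all that it offers. Calls block until the motion is done:
- r.reach(position, orientation): joint-space move of the TCP to a pose.
- r.move_straight(position, orientation=None, speed=0.15, max_force=None): straight line of the TCP; orientation=None keeps the orientation; speed is the mean speed in m/s. With max_force (N) it stops when the force on the tool has changed by that much, and returns True; else False.
- r.movej(angles): joint-space move.
- command_gripper(opening, force=None): finger opening in m; force is the grip in N (None keeps the last); returns when the fingers have stopped.
- r.hold(seconds).
- r.solve_ik(position, orientation): joint angles nearest the present ones, or None.
- r.read_state(): the state.
- optics.get_image(name): name is "scene" or "side" or "wrist"; returns (picture, depth): 480x640x3 uint8, red, green, blue; 480x640 float32, m along the optical axis (not along the pixel's ray), 0 where there is no reading.
- optics.camera_model(name): a dict with "K" (3x3 intrinsics, pixels), "R" (3x3) and "t" (3): a world point X has camera coordinates R X + t; the wrist camera has in their place "tool_from_camera" (4x4, takes a point from camera to tool coordinates, whose origin is the TCP and whose axes are the flange's). Camera axes: x right, y down, z forward; pixel columns grow to the right and rows downward; lengths in m; the calibration is good to about 2 mm. A picture is of the moment at which its call begins: read the wrist's pose just before it. camera_model takes no time and is no camera call.
A pose or a line that the arm cannot do raises r.PlanningError and nothing moves.
- r.finish_job(): hands the job in; it is judged then, once.
The state is a dict: "time_s": time; "joint_positions": joint angles; "dq": joint speeds; "tau": joint torques, N m; "eef_pos": TCP position; "eef_rot": TCP orientation; "contact_force": force on the tool from outside, world axes, zero at the start; "torque": the same for the moment, N m; "grip_width": finger opening in m; "grip_force": force on a finger pad.
Only numpy, scipy, OpenCV 4.12 (cv2) and the standard library are available. Lean on these libraries where they do the work, as an engineer would, in place of code of your own. Each camera call takes 0.05 s, during which the arm holds its last target. There are 200 camera calls.

## Working session

There is one attempt and no reset: what is moved stays moved. The work goes in short steps, each a Python script; the robot and the scene stay as the last script left them, time stands still between calls to the robot, and variables do not carry over. Pictures are saved under pics/ and viewed, at most 10 in all, crops included, and the job is handed in when it is done.

```bash
mkdir -p pics; python3 - <<'E'
from workcell import r, optics
import cv2,numpy as np
ims=[]
for n in ("scene","side"):
    p,d=optics.get_image(n); np.savez(f'{n}.npz',p=p,d=d,**{k:np.array(v) for k,v in optics.camera_model(n).items()})
    cv2.imwrite(f'pics/{n}.png',p[:,:,::-1])
    m=optics.camera_model(n); print(n,m['K'],-m['R'].T@m['t'],m['R'][2])
print(optics.camera_model('wrist')); s=r.read_state(); print(s['time_s'],s['eef_rot'],s['eef_pos'],s['contact_force'])
E
```

```text
scene [[598.55506636   0.         318.06165008]
 [  0.         598.55506636 236.09886519]
 [  0.           0.           1.        ]] [ 1.40413258 -0.07891574  1.42482369] [-0.54499495  0.04991111 -0.83695244]
side [[473.31435177   0.         322.89453577]
 [  0.         473.31435177 240.86590847]
 [  0.           0.           1.        ]] [ 0.2116727  -0.87503852  0.7179154 ] [ 0.28606874  0.76771821 -0.57338767]
{'K': array([[338.60546078,   0.        , 317.0747058 ],
       [  0.        , 338.60546078, 237.08395549],
       [  0.        ,   0.        ,   1.        ]]), 'tool_from_camera': array([[ 9.46589902e-04, -9.45286825e-01, -3.26239057e-01,
         8.35880650e-02],
       [ 9.99999159e-01,  1.18395161e-03, -5.29013156e-04,
         1.12636965e-03],
       [ 8.86320423e-04, -3.26238282e-01,  9.45287151e-01,
        -1.24492041e-01],
       [ 0.00000000e+00,  0.00000000e+00,  0.00000000e+00,
         1.00000000e+00]])}
0.1 [ 9.75370800e-01  2.20570467e-01 -6.11337085e-05 -6.83639820e-04] [ 0.22581054 -0.47360033  0.24939174] [ 0.19524109 -0.35921967  0.38730571]
```

View pics/scene.png

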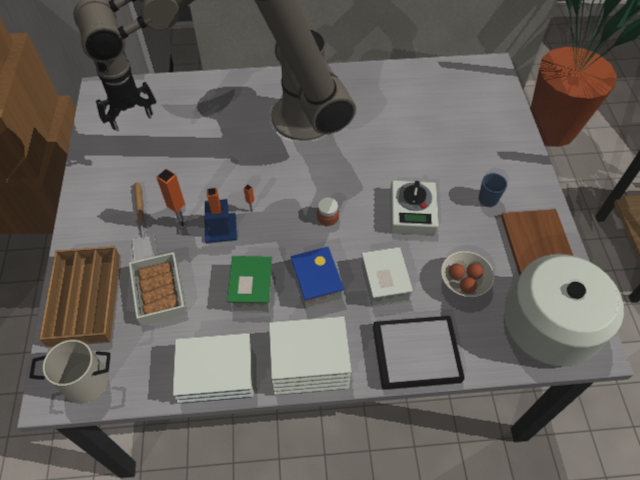

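View pics/side.png

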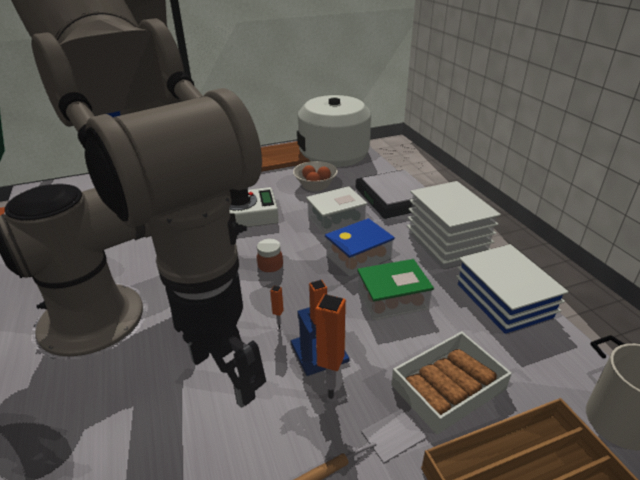

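The scene shows the console at about (414,207) with its dial at (415,192). The blue stand is at (220,225) with the middle probe's top at (213,193), and the larger probe stands close by at (170,176). The sticker is at (320,261) on the blue box. Next I'll compute rough positions and take close wrist views.

```bash
cat > h.py <<'E'
from workcell import r, command_gripper, optics
import cv2,numpy as np
from scipy.spatial.transform import Rotation as Ro
def Q(a): # tool down, tool x axis at world yaw a
    return Ro.from_matrix(np.column_stack([[np.cos(a),np.sin(a),0],[np.sin(a),-np.cos(a),0],[0,0,-1]])).as_quat()
def cam(n):
    m=optics.camera_model(n);K=m['K']
    if n=='wrist':
        s=r.read_state();T=m['tool_from_camera'];Rt=Ro.from_quat(s['eef_rot']).as_matrix()
        Rw=Rt@T[:3,:3];c=Rt@T[:3,3]+s['eef_pos']
    else: Rw=m['R'].T;c=-Rw@m['t']
    return K,Rw,c
def rays(uv,C):
    K,Rw,c=C;uv=np.atleast_2d(uv).astype(float)
    return np.c_[uv,np.ones(len(uv))]@np.linalg.inv(K).T@Rw.T
def plane(uv,z,C):
    d=rays(uv,C);return C[2]+d*((z-C[2][2])/d[:,2])[:,None]
def proj(X,C):
    K,Rw,c=C;p=(np.atleast_2d(X)-c)@Rw@K.T;return p[:,:2]/p[:,2:]
def snap(tag):
    C=cam('wrist');p,d=optics.get_image('wrist');np.savez(tag+'.npz',p=p,d=d,K=C[0],Rw=C[1],c=C[2])
    cv2.imwrite(f'pics/{tag}.png',p[:,:,::-1]);return p,d,C
def load(tag):
    f=np.load(tag+'.npz');return f['p'],f['d'],(f['K'],f['Rw'],f['c'])
def blobs(mask,amin=30):
    n,l,st,ce=cv2.connectedComponentsWithStats(mask.astype(np.uint8));return [(st[i,4],ce[i],l==i) for i in range(1,n) if st[i,4]>=amin]
E
python3 - <<'E'
from h import *
C=cam('scene');f=np.load('scene.npz')
for n,uv,z in [('dial',(415,192),.08),('console',(414,207),.05),('probetop',(213,193),.175),('bigtop',(170,176),.2),('bigfoot',(182,222),0.),('standbase',(220,232),.012),('spot',(320,261),.065),('small',(249,188),.1),('sauce',(328,205),.06),('green',(250,280),.065),('cup',(493,185),.08)]:
    print(n,plane(uv,z,C)[0].round(3), f['d'][uv[1],uv[0]], (C[2]+rays(uv,C)[0]*f['d'][uv[1],uv[0]]).round(3))
E
```

```text
dial [0.404 0.287 0.08 ] 1.6730345 [0.413 0.283 0.093]
console [0.434 0.283 0.05 ] 1.6865042 [0.44  0.28  0.059]
probetop [ 0.432 -0.266  0.175] 1.5657791 [ 0.433 -0.266  0.175]
bigtop [ 0.386 -0.375  0.2  ] 1.5247717 [ 0.412 -0.368  0.232]
bigfoot [ 0.394 -0.381  0.   ] 1.7018008 [ 0.409 -0.376  0.021]
standbase [ 0.446 -0.27   0.012] 1.6732858 [ 0.459 -0.268  0.03 ]
spot [0.597 0.    0.065] 1.5918664 [0.592 0.001 0.056]
small [ 0.365 -0.178  0.1  ] 1.659419 [ 0.372 -0.177  0.108]
sauce [0.413 0.04  0.06 ] 1.6905441 [0.412 0.04  0.058]
green [ 0.639 -0.185  0.065] 1.5502957 [ 0.639 -0.185  0.065]
cup [0.398 0.512 0.08 ] 1.7600665 [0.365 0.532 0.035]
```

```bash
python3 - <<'E'
from h import *
for tag,xy,z in (('stand',(.36,-.27),.38),('dial',(.40,.285),.27)):
    r.reach([*xy,z],Q(0)); snap(tag); s=r.read_state(); print(s['time_s'],np.round(s['joint_positions'],2),np.round(s['eef_pos'],4))
a=cv2.imread('pics/stand.png');b=cv2.imread('pics/dial.png')
cv2.imwrite('pics/both.png',np.hstack([cv2.resize(x[:, 80:560],(400,400)) for x in (a,b)]))
E
```

```text
1.225 [-0.82  0.13  1.45 -0.    1.56  0.76] [ 0.3596 -0.2706  0.3792]
3.3167 [ 0.46  0.26  1.58 -0.    1.3   2.03] [0.4006 0.2843 0.2702]
```

View pics/both.png

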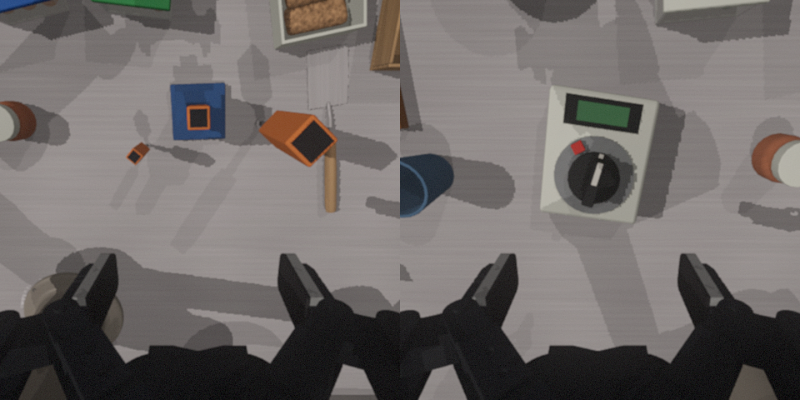

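The left half shows the stand at (198,111) with the probe top at (198,118), and the big probe at (300,138). The right half shows the dial centre at about (595,178), the white tick at (601,156) and the red tab at (577,147), anticlockwise of the pointer. Now I'll measure them.

```bash
cat > m1.py <<'E'
from h import *
p,d,C=load('dial'); hsv=cv2.cvtColor(p,cv2.COLOR_RGB2HSV); H,S,V=[hsv[...,i].astype(int) for i in range(3)]
P=C[2]+ (rays(np.stack(np.meshgrid(np.arange(640),np.arange(480)),-1).reshape(-1,2),C)*d.reshape(-1,1)); P=P.reshape(480,640,3)
roi=np.zeros((480,640),bool); roi[90:280,240:400]=1
red=max(blobs(roi&((H<8)|(H>172))&(S>150)&(V>90)),key=lambda b:b[0]); print('red',red[0],red[1],'z',np.percentile(P[red[2]][:,2],[10,50,90]).round(4))
con=roi&(P[...,2]>.035)&(P[...,2]<.15); b=max(blobs(con),key=lambda b:b[0])
cnt=max(cv2.findContours(b[2].astype(np.uint8),0,2)[0],key=cv2.contourArea)
print('z hist',np.histogram(P[b[2]][:,2],bins=np.arange(.035,.13,.005)))
white=b[2]&(V>150)&(S<60)
print('white top z',np.median(P[white][:,2]))
bar=b[2]&(P[...,2]>.085)&(V<90)
for t in (.075,.08,.085,.09,.095):
    m=b[2]&(P[...,2]>t); q=P[m]; print(t,m.sum(),q.mean(0).round(4) if m.sum() else '')
w=roi&(V>130)&(S<50)&(P[...,2]>.07)
for x in blobs(w,5): print('white hi',x[0],x[1],P[x[2]].mean(0).round(4))
np.save('P.npy',P)
E
python3 m1.py
python3 - <<'E'
import cv2
a=cv2.imread('pics/dial.png')[90:280,230:410];cv2.imwrite('pics/dialc.png',cv2.resize(a,(568,600),interpolation=cv2.INTER_NEAREST))
E
```

```text
red 166 [293.3373494  176.72289157] z [0.0589 0.0598 0.0608]
z hist (array([    0,    59,  2380, 12939,   408,   382,  1865,    25,    24,
          30,    55,   794,     0,     0,     0,     0,     0,     0]), array([0.035, 0.04 , 0.045, 0.05 , 0.055, 0.06 , 0.065, 0.07 , 0.075,
       0.08 , 0.085, 0.09 , 0.095, 0.1  , 0.105, 0.11 , 0.115, 0.12 ,
       0.125]))
white top z 0.050692688713870726
0.075 903 [0.3968 0.2876 0.091 ]
0.08 879 [0.3965 0.2875 0.0914]
0.085 849 [0.396  0.2876 0.0917]
0.09 794 [0.3956 0.2876 0.0919]
0.095 0 
white hi 178 [315.88764045 209.30337079] [0.4073 0.2843 0.0927]
```

View pics/dialc.png

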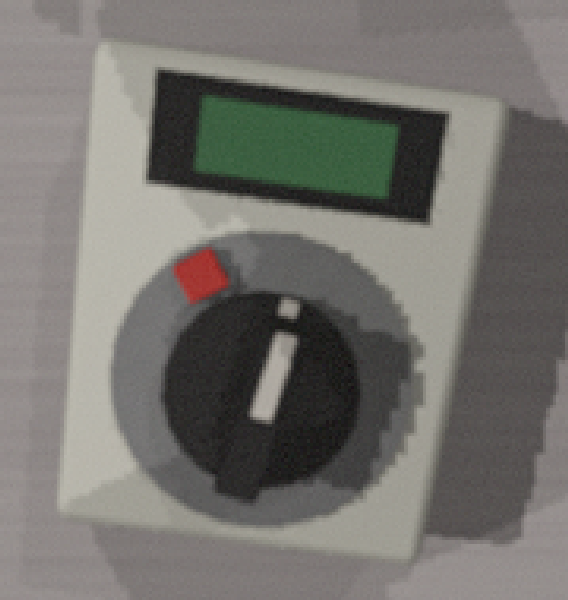

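The crop shows the bar running from (237,480) to (285,335), the tick at (289,307), the red tab at (200,275) and the black disc centred near (262,390).

```bash
cat > m2.py <<'E'
from h import *
import sys
def dialm(tag):
    p,d,C=load(tag); hsv=cv2.cvtColor(p,cv2.COLOR_RGB2HSV); H,S,V=[hsv[...,i].astype(int) for i in range(3)]
    uv=np.stack(np.meshgrid(np.arange(640),np.arange(480)),-1)
    P=(C[2]+rays(uv.reshape(-1,2),C)*d.reshape(-1,1)).reshape(480,640,3)
    roi=(abs(P[...,0]-.42)<.12)&(abs(P[...,1]-.285)<.12)
    def rect(mask,z):
        m=max(blobs(mask),key=lambda b:b[0])[2]; q=plane(uv[m],z,C)[:,:2]
        (c,s,a)=cv2.minAreaRect((q*1000).astype(np.float32)); return q.mean(0),np.array(c)/1e3,s,a,q
    tab=rect(roi&((H<8)|(H>172))&(S>150)&(V>80),.060); print('tab mean',tab[0].round(4),'rect',tab[1].round(4),np.round(tab[2],1))
    bar=rect(roi&(P[...,2]>.088)&(P[...,2]<.096),.092); print('bar mean',bar[0].round(4),'rect',bar[1].round(4),np.round(bar[2],1),bar[3])
    disc=rect(roi&(V<75)&(P[...,2]>.0625),.066); print('disc+bar',disc[1].round(4),np.round(disc[2],1))
    line=rect(roi&(V>120)&(S<60)&(P[...,2]>.085)&(P[...,2]<.096),.092); print('line mean',line[0].round(4))
    tick=[plane(uv[b[2]],.0665,C).mean(0).round(4) for b in blobs(roi&(V>110)&(S<60)&(P[...,2]>.0625)&(P[...,2]<.075),5)]; print('tick',tick)
    b=bar[0]; v=np.linalg.svd(bar[4]-b,full_matrices=False)[2][0]; v*=np.sign(v@(line[0]-b)); ang=np.arctan2(v[1],v[0])
    print('bar ang',ang)
    for c in (b,bar[1]):
        t=tab[1]-c; print('tab ang',np.arctan2(t[1],t[0]),'dist',np.hypot(*t), 'line ang',np.arctan2(*(line[0]-c)[::-1]))
    top=rect(roi&(P[...,2]>.046),.05); print('console rect',top[1].round(4),np.round(top[2],1),top[3])
dialm(sys.argv[1])
E
python3 m2.py dial
```

```text
tab mean [0.432  0.3066] rect [0.4319 0.3066] [12.2 13.4]
bar mean [0.3958 0.2876] rect [0.3953 0.2878] [14.  54.1] 72.64594268798828
disc+bar [0.1573 0.2802] [269.5 870.7]
line mean [0.4074 0.2843]
tick [array([0.4229, 0.2796, 0.0665])]
bar ang -0.30211932331939007
tab ang 0.48368624107724933 dist 0.040773077148673606 line ang -0.2811427533386992
tab ang 0.4743093479313258 dist 0.041193745983070386 line ang -0.28024143195909657
console rect [0.1413 0.2801] [282.6 913.1] 0.01785082183778286
```

```bash
python3 - <<'E'
from h import *
ax=[.3957,.2877]; a0,a1=-.302,.478
command_gripper(.045,40); r.reach([*ax,.15],Q(a0)); r.move_straight([*ax,.088],Q(a0),speed=.08,max_force=8)
print(r.read_state()['eef_pos']); command_gripper(0.0,40); s=r.read_state(); print('w',s['grip_width'],s['contact_force'])
for a in np.linspace(a0,a1,5)[1:]: r.movej(r.solve_ik([*ax,.088],Q(a)))
r.hold(.2); s=r.read_state(); print('yaw',Ro.from_quat(s['eef_rot']).as_matrix()[:2,0],s['contact_force'],s['grip_width'])
command_gripper(.045); r.move_straight([*ax,.16],speed=.15); r.reach([.40,.285,.27],Q(0)); snap('dial2'); print(r.read_state()['time_s'])
E
python3 m2.py dial2
```

```text
[0.396071   0.28789998 0.08848407]
w 0.013377800821582936 [0.67410664 5.74380807 2.27308655]
yaw [0.88804158 0.45974761] [-1.48981685  9.52643743  0.82524535] 0.013074541816325018
8.7
tab mean [0.4322 0.3067] rect [0.432  0.3067] [12.1 12.8]
bar mean [0.3958 0.288 ] rect [0.3952 0.2877] [53.9 14.2] 27.233524322509766
disc+bar [0.1641 0.2826] [284.2 834.3]
line mean [0.4068 0.2946]
tick [array([0.4207, 0.3016, 0.0665])]
bar ang 0.47589916844623215
tab ang 0.4769899699780065 dist 0.040765802056288034 line ang 0.540743504900254
tab ang 0.4766697641836378 dist 0.04138239426569848 line ang 0.5368287930655727
console rect [0.1497 0.2825] [300.6 875. ] 0.09431292116641998
```

The dial now reads 0.476 against the tab's 0.477 rad. Next, the probe in the stand image, and the spot from a fresh wrist view.

```bash
cat > m3.py <<'E'
from h import *
uv=np.stack(np.meshgrid(np.arange(640),np.arange(480)),-1)
def pts(d,C): return (C[2]+rays(uv.reshape(-1,2),C)*d.reshape(-1,1)).reshape(480,640,3)
def rect(m,z,C):
    q=plane(uv[m],z,C)[:,:2];c,s,a=cv2.minAreaRect((q*1000).astype(np.float32));return q.mean(0).round(4),np.round(np.array(c)/1e3,4),np.round(s,1),round(a,1)
E
python3 - <<'E'
from m3 import *
p,d,C=load('stand');P=pts(d,C);hsv=cv2.cvtColor(p,cv2.COLOR_RGB2HSV)
near=(abs(P[...,0]-.43)<.07)&(abs(P[...,1]+.268)<.07)
top=near&(P[...,2]>.165)&(P[...,2]<.19);print('probe top z',np.median(P[top][:,2]),rect(max(blobs(top),key=lambda b:b[0])[2],.175,C))
st=near&(P[...,2]>.092)&(P[...,2]<.106);print('stand top',np.median(P[st][:,2]),rect(max(blobs(st),key=lambda b:b[0])[2],.098,C))
# big & small probes
for n,xy,z0 in (('big',(.40,-.37),.15),('small',(.37,-.178),.07)):
    m=(abs(P[...,0]-xy[0])<.06)&(abs(P[...,1]-xy[1])<.05)&(P[...,2]>z0)
    b=max(blobs(m),key=lambda b:b[0])[2]; zt=P[b][:,2].max(); t=b&(P[...,2]>zt-.008); print(n,zt,P[b].min(0).round(3),P[b].max(0).round(3),rect(t,zt-.003,C))
r.reach([.53,0,.30],Q(0)); s=r.read_state(); p,d,C=snap('box'); P=pts(d,C);hsv=cv2.cvtColor(p,cv2.COLOR_RGB2HSV).astype(int);H,S,V=[hsv[...,i] for i in range(3)]
y=max(blobs((H>15)&(H<35)&(S>130)&(V>100)),key=lambda b:b[0]);print('spot',y[0],y[1],np.median(P[y[2]][:,2]),rect(y[2],.065,C))
bl=max(blobs((H>105)&(H<130)&(S>120)&(P[...,2]>.055)),key=lambda b:b[0]);print('lid',rect(bl[2]|y[2],.065,C)); print(s['time_s'],s['joint_positions'])
E
```

```text
probe top z 0.17666195266591875 (array([ 0.4247, -0.2727]), array([ 0.4246, -0.2725]), array([26.1, 25.5]), 0.9)
stand top 0.09876719240696358 (array([ 0.4266, -0.2728]), array([ 0.4242, -0.2725]), array([62.2, 61.9]), 1.8)
big 0.4534161493550713 [ 0.347 -0.346  0.379] [ 0.374 -0.32   0.453] (array([ 0.3732, -0.3336]), array([ 0.3739, -0.3342]), array([10.1, 17.4]), 0.1)
small 0.4534519254050367 [ 0.347 -0.228  0.377] [ 0.375 -0.197  0.453] (array([ 0.373 , -0.2101]), array([ 0.3738, -0.2094]), array([10.4, 16.2]), 0.1)
spot 541 [318.90018484 140.09426987] 0.06629847452691456 (array([ 0.5942, -0.0017]), array([ 0.5942, -0.0018]), array([25.5, 24.6]), 0.1)
lid (array([ 0.632 , -0.0129]), array([ 0.6271, -0.013 ]), array([134.4, 104.6]), 12.0)
9.9 [-1.43115185e-01  3.17475993e-01  1.42179182e+00  4.99828298e-04
  1.40352773e+00  1.42662266e+00]
```

View pics/box.png

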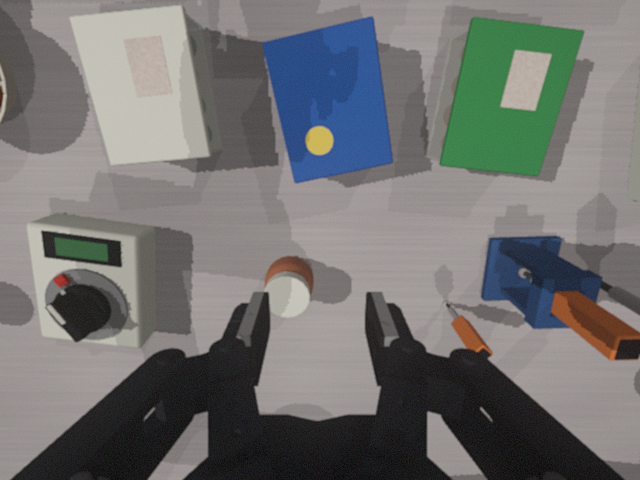

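The view shows the sticker at (319,140) on the blue lid, the stand at (540,285) with the orange handle going off to (620,340), and the tab at (62,281). The dial line at (58,318) looks offset by parallax, so I'll check that by projection while checking clearance to the big probe.

```bash
python3 - <<'E'
from m3 import *
p,d,C=load('box'); print('line proj',proj([.4068,.2946,.092],C).round(0),'axis top',proj([.3957,.2879,.092],C).round(0),'tab',proj([.432,.3067,.06],C).round(0))
p,d,C=load('stand');P=pts(d,C);print('big top',P[169,454].round(3)); m=(P[...,1]<-.31)&(P[...,0]>.378)&(P[...,2]>.1)&(P[...,2]<.3)
b=max(blobs(m),key=lambda b:b[0])[2];print('big',P[b].min(0).round(3),P[b].max(0).round(3)); zt=P[b][:,2].max(); t=b&(P[...,2]>zt-.01);print(zt,rect(t,zt,C))
yaw=np.pi/2+.02
q=r.solve_ik([.4246,-.2725,.142],Q(yaw));print(q)
E
```

```text
line proj [[ 55. 314.]] axis top [[ 64. 322.]] tab [[ 60. 281.]]
big top [ 0.407 -0.379  0.234]
big [ 0.381 -0.406  0.105] [ 0.431 -0.355  0.235]
0.23517452604631045 (array([ 0.4075, -0.3778]), array([ 0.4072, -0.3775]), array([37.5, 36.9]), 49.7)
[-7.22590871e-01  4.22238540e-01  1.73170201e+00 -4.44089210e-16
  9.87652104e-01 -7.42590871e-01]
```

```bash
python3 - <<'E'
from h import *
yaw=np.pi/2+.02; xy=[.4246,-.2725]
command_gripper(.05); r.reach([*xy,.30],Q(yaw)); r.move_straight([*xy,.142],speed=.12,max_force=6); print(r.read_state()['eef_pos'])
command_gripper(0.0,50); s=r.read_state(); print(s['grip_width'],s['grip_force'],s['contact_force'],s['eef_pos'])
r.move_straight([*xy,.30],speed=.1); s=r.read_state(); print(s['grip_width'],s['contact_force'],s['eef_pos'])
r.reach([.594,-.002,.30],Q(yaw)); r.move_straight([.594,-.002,.22],speed=.15);r.hold(.3); s=r.read_state(); print(s['time_s'],s['contact_force'],s['eef_pos'],s['grip_width'])
snap('held'); p,d=optics.get_image('side'); np.savez('side2.npz',p=p,d=d); q,d2=optics.get_image('scene'); np.savez('scene2.npz',p=q,d=d2)
a=cv2.imread('pics/held.png')[:, 120:520]; b=cv2.resize(p[130:350,230:430,::-1],(400,440)); 
cv2.imwrite('pics/h2.png',np.hstack([a,np.vstack([b,np.zeros((40,400,3),np.uint8)])]))
E
```

```text
[ 0.42491608 -0.2727455   0.1425888 ]
0.02549173061681888 49.075140953063965 [-0.01814229  0.65192724  4.79033789] [ 0.42488898 -0.27270469  0.14260939]
0.025498826108502536 [ 0.33535039  1.03563762 -0.91019068] [ 0.42443358 -0.27233748  0.29941001]
17.7833 [-0.942707    0.02429699 -1.18492441] [ 0.59426227 -0.00203783  0.22075966] 0.02567261969412016
```

View pics/h2.png

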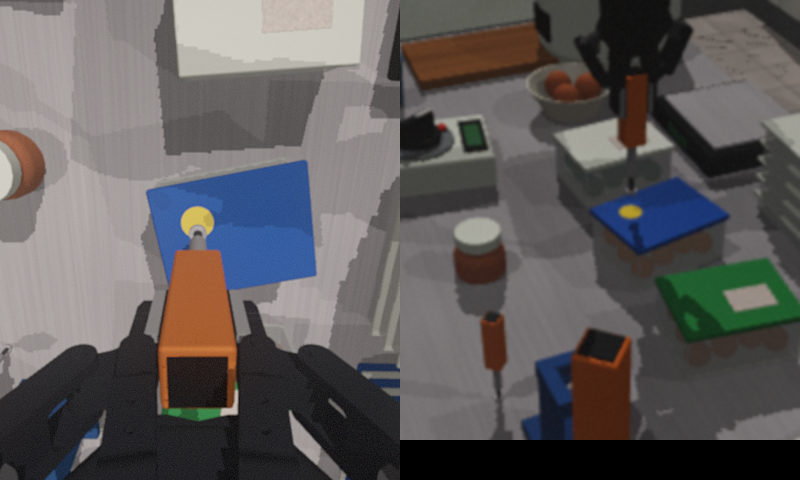

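The wrist half shows the probe gripped straight with its foot at about u=317, v=237 under the sticker. The side half shows the foot at full-image (346,225) above the sticker at (345,236). Now I'll compare with the prediction.

```bash
python3 - <<'E'
from m3 import *
s=r.read_state();e=np.array(s['eef_pos']);Rt=Ro.from_quat(s['eef_rot']).as_matrix();print('tool z',Rt[:,2].round(4))
foot=e+Rt[:,2]*.1276; print('foot',foot)
def yel(p):
    hsv=cv2.cvtColor(p,cv2.COLOR_RGB2HSV).astype(int);H,S,V=[hsv[...,i] for i in range(3)];return (H>15)&(H<35)&(S>130)&(V>100)
for n,f in (('side','side2'),('scene','scene2'),('scene','scene')):
    p=np.load(f+'.npz')['p'];C=cam(n);b=[x for x in blobs(yel(p),15)]
    for x in b: 
        q=rect(x[2],.065,C)
        if abs(q[0][0]-.594)<.05 and abs(q[0][1])<.05: print(f,'spot',x[1].round(1),q)
    print(n,'foot proj',proj(foot,C).round(1),'spot proj',proj([.5942,-.0018,.065],C).round(1))
p,d,C=load('held');b=max(blobs(yel(p)),key=lambda b:b[0]);print('wrist spot',b[1],rect(b[2],.065,C),'foot proj',proj(foot,C))
print('depth side near foot',np.load('side2.npz')['d'][222:228,346].round(3))
w=cv2.resize(p[205:265,287:347,::-1],(400,400),interpolation=0); sd=cv2.resize(np.load('side2.npz')['p'][200:250,320:370,::-1],(400,400),interpolation=0)
cv2.imwrite('pics/foot.png',np.hstack([w,sd]))
E
```

```text
tool z [ 4.e-04 -0.e+00 -1.e+00]
foot [ 0.59411476 -0.00195013  0.09267118]
side2 spot [344.9 235.5] (array([0.5957, 0.0006]), array([5.957e-01, 4.000e-04]), array([21.7, 24.5]), 68.1)
side foot proj [[344.9 226.6]] spot proj [[344.8 236.1]]
scene2 spot [319.6 260.6] (array([ 0.5959, -0.0006]), array([ 0.5957, -0.0008]), array([23.8, 21.5]), 85.1)
scene foot proj [[319.  254.5]] spot proj [[319.1 260. ]]
scene spot [319.6 260.4] (array([ 5.956e-01, -5.000e-04]), array([ 0.5957, -0.0008]), array([23.8, 21.5]), 85.1)
scene foot proj [[319.  254.5]] spot proj [[319.1 260. ]]
wrist spot [316.92100193 218.77456647] (array([0.5942, 0.001 ]), array([ 5.942e-01, -4.000e-04]), array([26.1, 22.1]), 4.1) foot proj [[316.75964794 232.08616827]]
depth side near foot [1.134 1.136 1.139 1.131 1.136 1.189]
```

View pics/foot.png

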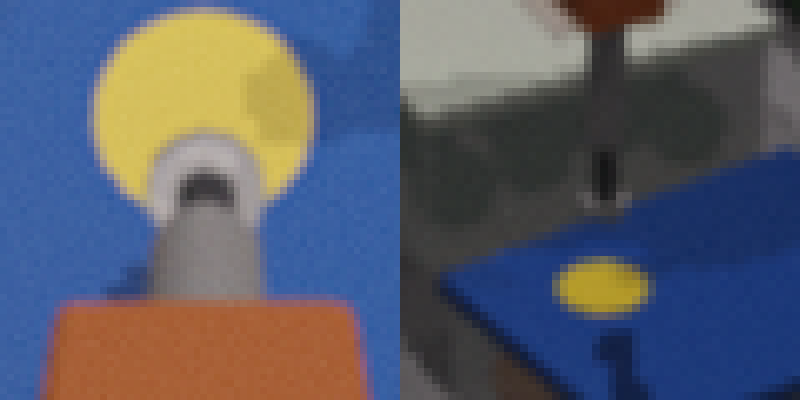

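```bash
python3 - <<'E'
from h import *
xy=[.5945,-.001]; r.move_straight([*xy,.199],speed=.05); r.hold(.4)
def F():
    v=[]
    for _ in range(6): r.hold(.03); s=r.read_state(); v.append([*s['contact_force'],s['eef_pos'][2]])
    return np.mean(v,0)
f0=F(); print(f0)
for z in np.arange(.197,.1835,-.0015):
    r.move_straight([*xy,z],speed=.02); f=F(); print(round(z,4),f[3].round(4),(f-f0)[:3].round(2))
    if f[2]-f0[2]>3.6: break
s=r.read_state();print(s['time_s'],s['eef_pos'],s['grip_width'])
E
```

```text
[-0.19030788  0.03759339 -1.57615452  0.19909591]
0.197 0.1969 [ 0.29 -0.12  0.79]
0.1955 0.1955 [ 0.27 -0.07  0.49]
0.194 0.194 [ 0.12 -0.07  0.12]
0.1925 0.1926 [ 0.68 -0.19  0.7 ]
0.191 0.1911 [ 0.88 -0.22  2.09]
0.1895 0.1896 [ 1.11 -0.14  2.93]
0.188 0.1881 [1.02 0.16 3.88]
22.25 [ 0.59459662 -0.00103321  0.18809134] 0.02577574847333078
```

```bash
python3 - <<'E'
from h import *
xy=[.5945,-.001]; r.move_straight([*xy,.1868],speed=.02); r.hold(.6)
v=[]
for _ in range(10): r.hold(.03); v.append(r.read_state()['contact_force'])
s=r.read_state(); print(np.mean(v,0)-[-.19,.04,-1.25],s['eef_pos'],s['grip_width'],s['time_s'])
snap('fin'); p,d=optics.get_image('side'); q,d2=optics.get_image('scene')
w=cv2.resize(cv2.imread('pics/fin.png')[190:290,260:380],(400,333)); sd=cv2.resize(p[180:260,300:396,::-1],(400,333),interpolation=2)
cv2.imwrite('pics/fin2.png',np.hstack([w,sd]))
def diff(a,b): 
    m=(cv2.absdiff(a,b).max(2)>40);return [(x[0],x[1].round(0)) for x in blobs(m,40)]
print(diff(np.load('scene.npz')['p'],q))
E
```

```text
[ 1.92509045 -0.40323053  3.91363488] [ 0.59458031 -0.00101272  0.18685315] 0.025642993163276374 23.4333
[(np.int32(65), array([113.,   6.])), (np.int32(75), array([184.,   2.])), (np.int32(508), array([271.,  17.])), (np.int32(107), array([303.,   3.])), (np.int32(52), array([346.,   3.])), (np.int32(73), array([399.,   4.])), (np.int32(124), array([379.,  12.])), (np.int32(162), array([336.,  33.])), (np.int32(980), array([105.,  44.])), (np.int32(1674), array([366.,  64.])), (np.int32(101), array([319.,  41.])), (np.int32(239), array([275.,  68.])), (np.int32(89), array([102.,  67.])), (np.int32(1835), array([123.,  97.])), (np.int32(168), array([299.,  83.])), (np.int32(245), array([234.,  90.])), (np.int32(109), array([339.,  93.])), (np.int32(125), array([350., 114.])), (np.int32(535), array([331., 120.])), (np.int32(77), array([299., 120.])), (np.int32(486), array([200., 131.])), (np.int32(368), array([ 76., 149.])), (np.int32(2127), array([246., 149.])), (np.int32(47), array([297., 132.])), (np.int32(3272), array([321., 184.])), (np.int32(76), array([ 18., 141.])), (np.int32(2745), array([131., 181.])), (np.int32(83), array([175., 188.])), (np.int32(43), array([  3., 183.])), (np.int32(328), array([213., 201.])), (np.int32(40), array([417., 191.])), (np.int32(65), array([171., 220.])), (np.int32(878), array([132., 245.])), (np.int32(1012), array([207., 254.])), (np.int32(49), array([304., 259.]))]
```

View pics/fin2.png

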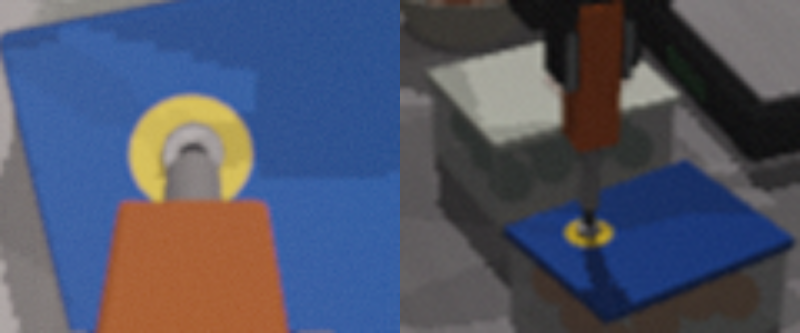

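The foot is centred on the sticker in both views (wrist crop at (190,150), side crop at (588,232)). The push is about 3.9 N, which is half-way in, and the probe is upright. I'm handing the job in.

```bash
python3 -c "
from workcell import r
print(r.finish_job())"
```

```text
the job is handed in; nothing more can be done
None
```

I set the dial to the red tab (0.476 rad against the tab's 0.477) and let go. The probe is held upright on the yellow sticker at about 3.9 N, roughly half-way in, and the job went in at about 23.4 s of the 51 s allowed; I saw nothing else shifted, but did not measure every bystander at the end.

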